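# Set a washed serving spoon into the salad pan

### The job

The washed red-handled serving spoon stands handle-down in the sloping utensil rack. Take it out and lay it down on the green cutting board, let go of it so that you can take it again by its handle, and then stand it bowl-down in the white salad pan, the bowl down on the floor of the pan and the handle leaning out over the rim. Set it down each time rather than dropping it, leave the black-handled turner in the rack, and do not shift or upset the jar and the tin.

Things in the scene. Friction and masses are not known exactly. Their poses are not given: they have to be found in the camera images.
- spoon: Steel portion spoon, red grip, 209 mm long, about 150 g, balance at x = -25 mm. Origin on the axis where grip and neck meet; +x along the axis to the bowl, +z the bowl's open side. In the rack it lies bowl up, its bowl end raised 41 degrees above level, the grip inside the bin, neck and bowl free. Laid flat it rests on bowl and hook, axis level 22 mm above the surface.
- spoon_neck (a point): Middle of the spoon's bare steel neck, on the axis at x = 25 mm of the spoon. The neck runs from x = 0 to 46 mm, 10 mm wide (y), 7 mm thick (z). Axes as the spoon's.
- spoon_bowl (a point): Middle of the hollow of the spoon's bowl, at x = 75 mm, z = -10 mm of the spoon. Bowl round, 60 mm across at its rim (z = +2 mm), flat underside 42 mm across at z = -22 mm. Axes as the spoon's.
- spoon_end (a point): End of the red grip, on the axis at x = -92 mm of the spoon. The grip runs from x = -92 to 0 mm, 22 mm wide (y), 14 mm thick (z). Beyond it an 8 mm steel rod forms a hook, bent down to z = -22 mm and reaching x = -104 mm. Axes as the spoon's.
- turner: Slotted steel turner, black grip, otherwise of the spoon's make (same grip, hook and neck; flat blade 78 x 66 mm), in the other bin of the rack. Origin on the axis where grip and neck meet, +x to the blade. To be left there.
- rack: Fixed sheet-steel utensil rack, foot 130 x 190 mm, 110 mm high, origin at the centre of the foot on the counter. Two bins at y = +44 and -44 mm; utensils lie in them handle-down, their heads leaning out over local +x. The spoon may be in either bin. It comes out when pulled about 110 mm along its own axis.
- rack_lip (a point): Middle of the lip of the rack's lower wall (rack x = 51 mm, z = 87 mm), on which the grips lie about 9 mm before the neck. The lower wall slopes at 50 degrees, is 95 mm long; the upper wall is 66 mm off it and covers its lowest 60 mm, side walls its lowest 78 mm.
- board: Fixed green cutting board, 300 (x) x 190 (y) x 15 mm; origin at the centre of its underside on the counter, upper face at z = 15 mm.
- pan: Fixed white salad pan in a steel holder, outside 132 (x) x 200 (y) mm, origin at the centre of its underside on the counter. Open well 98 (x) x 166 (y) mm, upright walls, floor at z = 10 mm, flat rim 17 mm wide at z = 110 mm.
- pan_floor (a point): Centre of the floor of the pan's well, axes as the pan's. A spoon let go leaning over a long rim (across the short way, underside to the rim) slides to rest 44 degrees from upright, its origin 25 mm from the middle towards that rim and 95 mm above the counter, about 60 mm of the grip outside.
- jar: Clip-top jar of mustard-coloured sauce, 84 mm across, 126 mm high, 600 g; origin at the centre of its underside. Not to be moved.
- tin: Brass-coloured food tin with a paper label, 75 mm across, 58 mm high, 300 g; origin at the centre of its underside. Not to be moved.
There are look-alikes about, which are no part of the job. What is shaped like the spoon but brown or pink is not meant.

How it is judged (in metres and radians):
On the way:
1. the spoon lies on the cutting board, let go and at rest (contact force between spoon and board above 0.3 N and contact force between the fingers and spoon below 0.05 N and linear speed of spoon below 0.03 m/s and height (world z) of each of spoon_bowl, spoon_end below 0.075 m), for 0.2 s.
At the end, for the whole second after the job is handed in: Spoon let go and at rest in the pan: middle of its bowl inside the well, under 60 mm above the counter (about 34 mm when settled); end of its grip over 115 mm up, higher than the rim, and outside the well on any side. Turner, jar and tin within 30 mm of where they were (x of spoon_bowl in the frame of pan between -0.049 and 0.049 m and y of spoon_bowl in the frame of pan between -0.083 and 0.083 m and z of spoon_bowl in the frame of pan below 0.06 m and z of spoon_end in the frame of pan above 0.115 m and (x of spoon_end in the frame of pan above 0.049 m or x of spoon_end in the frame of pan below -0.049 m or y of spoon_end in the frame of pan above 0.083 m or y of spoon_end in the frame of pan below -0.083 m) and contact force between spoon and pan above 0.3 N and linear speed of spoon below 0.02 m/s and distance of each of turner, jar, tin from where it was at the start of the episode below 0.03 m); the robot touches nothing.
It fails at once if the spoon is dropped (falls out of the hand faster than 0.7 m/s) (linear speed of spoon above 0.7 m/s and contact force between the fingers and spoon below 0.02 N).
It fails at once if the turner is shifted by more than 30 mm (distance of turner from where it was at the start of the episode above 0.03 m).
It fails at once if the jar is shifted by more than 30 mm or tipped (distance of jar from where it was at the start of the episode above 0.03 m or angle between jar's own z axis and vertical above 0.3 rad).
It fails at once if the tin is shifted by more than 30 mm or tipped (distance of tin from where it was at the start of the episode above 0.03 m or angle between tin's own z axis and vertical above 0.3 rad).
It also fails if it takes over 64 s, if anything falls off the work surface, if the arm or the gripper's body presses on something with over 40 N, if the wrist force passes 120 N, or if a joint passes its speed limit or range.

### The arm

A 6-joint arm with a two-finger parallel gripper is mounted at the origin on the work surface. World frame = base frame: x ahead of the robot, y to its left, z up, the work surface at z = 0. Lengths are in mm, angles in rad, forces in N, time in s.
With the tool pointing down it reaches from about 350 to 775 mm from the base axis. Payload 7.3 kg.
Tool frame: the origin (TCP) lies at the centre of the arm's flange, where the gripper is bolted on; the fingertips stand 178 mm ahead of it and the grasp point (between the pads) lies 159 mm ahead of it; z points along the fingers, y is the direction in which the jaws open and shut (so a half turn about z gives the same grasp; the last joint's range is limited). The gripper opens to 92 mm and grips with 3 to 60 N. Pads are 19 mm wide; open, the fingers measure 130 mm over their backs; the gripper's body (75 mm by 190 mm) begins 47 mm behind the grasp point.
Start: joints at [0.988, 0.342, 1.524, -0, 1.275, -0.146], TCP at [222.077, 475.72, 404.741] pointing down, gripper open.
Joint ranges: [-2.53, 2.53], [-0.77, 2.02], [0.04, 2.7], [-1, 4.14], [0.28, 2.66], [-3.11, 3.11]. Speed limits (rad/s): [2.57, 2.57, 3.14, 3.14, 3.14, 3.14].

### API

Orientations are given as [roll, pitch, yaw] about the fixed x, y, z axes, in that order (R = Rz(yaw) Ry(pitch) Rx(roll)).
In Python, from plant import get_obs, capture, close_job gives the robot as it stands. The module is installed in compiled form; this text tells all that it offers.
- The arm moves only by the shell command python3 -m pendant 'ROWS'. ROWS is JSON, a list of rows, each a list of 3 entries, a list of its own where there are three numbers: the shift along the tool's x, y, z in m, then the turn, a rotation vector about the tool's x, y, z in rad, then the finger opening in m, from 0 to 0.0918. In form: [[[tx, ty, tz], [wx, wy, wz], fingers], ...]. A call has 1 to 10 rows; each row is the pose to reach, as a shift and turn from the pose commanded when the call began, along the tool's axes at that moment; what a row does not reach only later rows make up. A row lasts 1/12 s, in which the tool goes at most 41.7 mm and 7.16 degrees, less where a joint would pass 70% of its speed; a pose out of reach is approached as far as the arm can. A call with a gripper value outside its range is refused whole. The fingers move at their own pace and stop on an object; the grip force is fixed at half the most. Time passes only in rows, so rows that repeat a pose let the fingers close. It gives the time, the measured TCP pose, the force and the opening at its end, in the units of the state.
- get_obs(): the state, without advancing time (a new reading comes with each control period).
- capture(name): name is "scene" or "top" or "wrist"; returns a dict with "color" (420x560x3 uint8, red, green, blue), "mtx" (3x3 intrinsics, pixels), "rvec" (rotation vector, rad) and "tvec" (3), from world to camera coordinates, as OpenCV has them. Camera axes: x right, y down, z forward; pixel columns grow to the right and rows downward; lengths in mm; the calibration is good to about 2 mm. A picture is of the moment at which its call begins. There is no depth.
- close_job(): hands the job in, once; it reports no verdict.
The state is a dict: "time": time; "joint_positions": joint angles; "dq": joint speeds; "tau": joint torques, N m; "tool_pos": TCP position; "tcp_rot": TCP orientation; "contact_force": force on the tool from outside, world axes, zero at the start; "moment": the same for the moment, N m; "grip_width": finger opening in mm.
Only numpy, scipy, OpenCV 4.12 (cv2) and the standard library are available. Lean on these libraries where they do the work, as an engineer would, in place of code of your own. Each camera call takes 0.05 s, during which the arm holds its last target. There are 200 camera calls.

## Working session

There is one attempt and no reset: what is moved stays moved. The work goes in short steps, Python scripts to look and compute and a shell command to move; the robot and the scene stay as the last step left them, time stands still between calls to the robot, and variables do not carry over. Pictures are saved under pics/ and viewed, about 8 in all and at most 12, crops included, and the job is handed in when it is done.

```bash
mkdir -p pics; cat > h.py <<'E'
import numpy as np, cv2
from scipy.spatial.transform import Rotation as R
from plant import get_obs, capture, close_job
def snap(n,f):
    c=capture(n); cv2.imwrite('pics/'+f,c['color'][:,:,::-1]); np.save('pics/'+f[:-4]+'.npy',dict(c),allow_pickle=True); return c
def load(f): return np.load('pics/'+f+'.npy',allow_pickle=True).item()
def ray(c,u,v):
    Rm=cv2.Rodrigues(np.array(c['rvec'],float))[0]; t=np.array(c['tvec'],float).ravel()
    p=cv2.undistortPoints(np.array([[[u,v]]],float),np.array(c['mtx'],float),None)[0,0]
    return -Rm.T@t, Rm.T@np.array([p[0],p[1],1.])
def onz(c,u,v,z):
    o,d=ray(c,u,v); return o+d*(z-o[2])/d[2]
def tri(c1,a,c2,b):
    o1,d1=ray(c1,*a);o2,d2=ray(c2,*b)
    s=np.linalg.lstsq(np.c_[d1,-d2],o2-o1,rcond=None)[0]
    p,q=o1+s[0]*d1,o2+s[1]*d2
    return (p+q)/2,np.linalg.norm(p-q)
def proj(c,P): return cv2.projectPoints(np.array(P,float).reshape(-1,3),np.array(c['rvec'],float),np.array(c['tvec'],float),np.array(c['mtx'],float),None)[0].reshape(-1,2)
E
python3 - <<'E'
from h import *
s=snap('scene','s0.png');t=snap('top','t0.png')
o=get_obs();print(o)
for c in(s,t):
    print(ray(c,280,210),c['mtx'][0])
E
```

```text
{'time': 0.1, 'joint_positions': array([ 9.87987559e-01,  3.42688697e-01,  1.52488062e+00,  2.01596742e-05,
        1.27540370e+00, -1.46024900e-01]), 'dq': array([ 0.00042295,  0.00021355, -0.00245205, -0.00107089, -0.00111485,
        0.00146059]), 'tau': array([ 2.24097559e-03, -4.32005060e+01, -2.44694567e+01,  7.18722283e-02,
        5.25809114e-02, -6.02231557e-05]), 'tool_pos': array([222.02195244, 475.63042407, 404.11005215]), 'tcp_rot': array([-3.14022978e+00, -2.19925186e-04,  2.70480275e+00]), 'contact_force': array([ 0.19455584,  0.34885951, -0.92689248]), 'moment': array([-0.04777596,  0.02680783,  0.00725955]), 'grip_width': 91.52734427633223}
(array([1386.0104024 ,  338.39709702,  928.39731639]), array([-0.67736583, -0.30869063, -0.66804816])) [454.3200429    0.         274.53394063]
(array([ 448.25194925,  -42.39351938, 1559.60294365]), array([ 3.63127601e-02, -3.29918554e-04, -9.99412001e-01])) [504.67557532   0.         284.80992547]
```

View pics/s0.png

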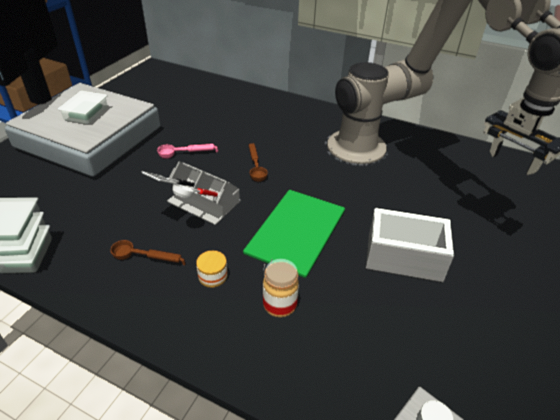

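View pics/t0.png

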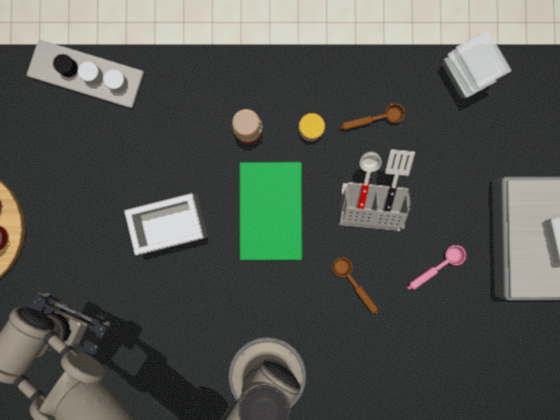

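The top picture shows these candidates: the red-gripped steel spoon in the rack (bowl 370,160; grip 363,195), brown spoons (395,113) and (342,267), and a pink one (455,255). The turner is at (400,160), tin (312,127), jar (247,126), pan (165,223) and board (270,211). I choose the steel, red-gripped spoon in the rack.

```bash
python3 - <<'E'
from h import *
s=load('s0');t=load('t0')
a=cv2.resize(t['color'][140:240,330:420],None,fx=4.4,fy=4.4,interpolation=cv2.INTER_CUBIC)
b=cv2.resize(s['color'][155:230,135:250],None,fx=3.4,fy=3.4,interpolation=cv2.INTER_CUBIC)
im=np.zeros((440,800,3),np.uint8);im[:a.shape[0],:a.shape[1]]=a;im[:b.shape[0],400:400+b.shape[1]]=b[:,:400]
cv2.imwrite('pics/crop1.png',im[:,:,::-1])
def big(m,x0,y0,x1,y1):
    k=np.zeros_like(m);k[y0:y1,x0:x1]=m[y0:y1,x0:x1]
    cs=cv2.findContours(k,cv2.RETR_EXTERNAL,cv2.CHAIN_APPROX_NONE)[0]
    return max(cs,key=cv2.contourArea)
hsv=cv2.cvtColor(t['color'],cv2.COLOR_RGB2HSV)
def rep(n,c,z):
    r=cv2.minAreaRect(c);P=[onz(t,*p,z)[:2] for p in cv2.boxPoints(r)]
    print(n,np.round(r[0],1),np.round(np.mean(P,0),1),'corners',np.round(P,0).tolist())
g=cv2.inRange(hsv,(45,100,60),(75,255,255));rep('board',big(g,200,140,330,280),15)
w=cv2.inRange(hsv,(0,0,110),(180,60,255));rep('pan',big(w,115,180,215,265),110)
rep('rack',big(cv2.inRange(hsv,(0,0,60),(180,60,255)),335,183,415,240),80)
red=cv2.inRange(hsv,(0,180,90),(6,255,255))|cv2.inRange(hsv,(172,150,90),(180,255,255))
rep('red',big(red,340,175,385,215),80)
y=cv2.inRange(hsv,(15,120,90),(32,255,255));rep('tin',big(y,290,105,335,150),58)
rep('jar',big(cv2.inRange(hsv,(0,30,90),(25,200,255)),225,100,275,150),126)
hs=cv2.cvtColor(s['color'],cv2.COLOR_RGB2HSV)
red=cv2.inRange(hs,(0,150,90),(6,255,255))|cv2.inRange(hs,(172,150,90),(180,255,255))
c=big(red,185,180,230,205);print(cv2.boundingRect(c),cv2.minAreaRect(c))
E
```

```text
board [270.5 210.5] [503.6 -13.9] corners [[655.0, 83.0], [655.0, -111.0], [352.0, -110.0], [352.0, 82.0]]
pan [163.1 223.6] [463.1 291.8] corners [[503.0, 408.0], [553.0, 209.0], [423.0, 176.0], [374.0, 374.0]]
rack [375.2 205.1] [ 515.9 -322.8] corners [[456.0, -210.0], [597.0, -225.0], [576.0, -436.0], [435.0, -421.0]]
red [362.5 196.4] [ 541.3 -285.7] corners [[511.0, -270.0], [576.0, -285.0], [572.0, -302.0], [507.0, -287.0]]
tin [311.5 125.5] [ 756.3 -138.1] corners [[794.0, -101.0], [794.0, -176.0], [718.0, -175.0], [719.0, -100.0]]
jar [246.5 125. ] [744.1  52.3] corners [[790.0, 94.0], [790.0, 11.0], [698.0, 11.0], [698.0, 94.0]]
(198, 188, 19, 8) ((206.923095703125, 191.8845977783203), (19.023263931274414, 4.9029035568237305), 11.309932708740234)
```

View pics/crop1.png

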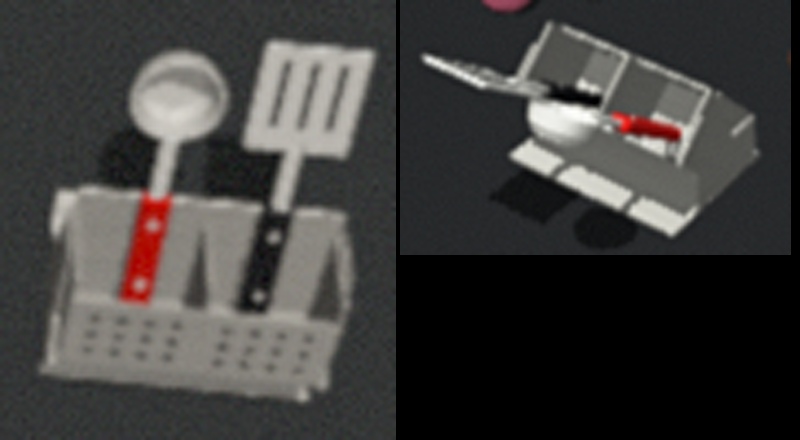

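Close crop: a steel bowl with a red grip in the left (+y) bin of the rack, and the turner in the other bin. The grip/neck junction is at about (365.7,184.8) in top and (199.7,190.6) in scene. Bowl rim centre is (370.9,160.5) in top.

```bash
cat > geo.py <<'E'
from h import *
def toolmove(p,Rt):
    "shift+rotvec in current tool axes to reach TCP pos p (mm), rot Rt"
    o=get_obs();R0=R.from_euler('xyz',o['tcp_rot'])
    return R0.inv().apply(np.array(p)-o['tool_pos']),(R0.inv()*Rt).as_rotvec()
def rot(z,y):
    z=z/np.linalg.norm(z);y=y-z*(y@z);y/=np.linalg.norm(y);return R.from_matrix(np.c_[np.cross(y,z),y,z])
E
python3 - <<'E'
from geo import *
s=load('s0');t=load('t0')
print('tri junction',tri(t,(365.7,184.8),s,(199.7,190.6)))
A=onz(t,365.7,184.8,99);B=onz(t,370.9,160.5,149);print('origin',A,'bowl',B,'heading',np.degrees(np.arctan2(*(B-A)[[1,0]])),np.linalg.norm((B-A)[:2]),'expect',75*.755-1.3)
# rack lower-left/right foot & turner junction for heading
C=onz(t,330+278/4.4,140+212/4.4,99);print('turner',C,np.degrees(np.arctan2(*(C-A)[[1,0]]))+90)
o=get_obs();print(R.from_euler('xyz',o['tcp_rot']).as_matrix().round(3))
# lift/travel: point above neck, tool pointing down
h=np.radians(-12);hd=np.array([np.cos(h),np.sin(h),0]);side=np.array([-np.sin(h),np.cos(h),0])
for sg in(1,-1):
    print(sg,toolmove([470,-250,404],rot(np.array([0,0,-1.]),sg*side)))
E
```

```text
tri junction (array([ 573.08841742, -290.73938523,   93.6941022 ]), np.float64(5.285568496956371))
origin [ 573.9190439  -292.19483913   99.        ] bowl [ 638.14624939 -298.99575892  149.        ] heading -6.044438116025123 64.58627125471077 expect 55.325
turner [ 563.8709887 -372.1319917   99.       ] -7.164471289182373
[[-0.906  0.423 -0.001]
 [ 0.423  0.906 -0.001]
 [ 0.    -0.001 -1.   ]]
1 (array([-531.66203441, -552.60072457,    0.74624898]), array([-0.00133199, -0.0003739 , -0.2273502 ]))
-1 (array([-531.66203441, -552.60072457,    0.74624898]), array([-5.47178553e-04,  1.94927896e-03,  2.91424176e+00]))
```

```bash
cat > plan1.py <<'E'
from geo import *
h=np.radians(-6.3);hd=np.array([np.cos(h),np.sin(h),0]);side=np.array([-np.sin(h),np.cos(h),0]);up=np.array([0,0,1.])
e=np.radians(41);ax=np.cos(e)*hd+np.sin(e)*up;tz=np.sin(e)*hd-np.cos(e)*up
O=np.array([573.5,-291.5,97]);G=O+22*ax
Rt=rot(tz,side);Rd=rot(-up,side)
E
python3 - <<'E'
from plan1 import *
print('G',G,'TCP80',G-239*tz)
for n,p,r in (('mid',[460,130,410],Rd),('above',G-260*tz,Rt)):
    a,b=toolmove(p,r);print(n,a.round(1),b.round(3))
E
```

```text
G [ 590.00334082 -293.32198579  111.43329864] TCP80 [ 434.15214365 -276.11585343  291.80888831]
mid [-361.8 -212.5   -5.7] [-0.001 -0.    -0.327]
above [-497.2 -595.7   97.2] [-0.118 -0.71  -0.312]
```

```bash
python3 -m pendant '[[[-0.362,-0.2125,-0.005],[0,0,-0.327],0.05],[[-0.362,-0.2125,-0.005],[0,0,-0.327],0.05],[[-0.362,-0.2125,-0.005],[0,0,-0.327],0.05],[[-0.362,-0.2125,-0.005],[0,0,-0.327],0.05],[[-0.362,-0.2125,-0.005],[0,0,-0.327],0.05],[[-0.362,-0.2125,-0.005],[0,0,-0.327],0.05],[[-0.362,-0.2125,-0.005],[0,0,-0.327],0.05],[[-0.362,-0.2125,-0.005],[0,0,-0.327],0.05],[[-0.362,-0.2125,-0.005],[0,0,-0.327],0.05],[[-0.362,-0.2125,-0.005],[0,0,-0.327],0.05]]'
python3 - <<'E'
from plan1 import *
for n,p,r in (('above',G-250*tz,Rt),):
    a,b=toolmove(p,r);print(n,a.round(1),b.round(3))
E
```

```text
time: 0.93
tool_pos: [453.7, 138.4, 409.5]
tcp_rot: [3.142, -0.0, 3.032]
contact_force: [1.6, 1.0, -1.0]
grip_width: 50.1
above [ -18.9 -414.2  109.3] [ 0.    -0.716  0.   ]
```

```bash
python3 -m pendant '[[[-0.012,-0.406,0.04],[0,0,0],0.05],[[-0.012,-0.406,0.04],[0,0,0],0.05],[[-0.012,-0.406,0.04],[0,0,0],0.05],[[-0.012,-0.406,0.04],[0,0,0],0.05],[[-0.012,-0.406,0.04],[0,-0.716,0],0.05],[[-0.012,-0.406,0.109],[0,-0.716,0],0.05],[[-0.012,-0.406,0.109],[0,-0.716,0],0.05],[[-0.012,-0.406,0.109],[0,-0.716,0],0.05],[[-0.012,-0.406,0.109],[0,-0.716,0],0.05],[[-0.012,-0.406,0.109],[0,-0.716,0],0.05]]'
python3 -m pendant '[[[0,0,0],[0,0,0],0.05],[[0,0,0],[0,0,0],0.05],[[0,0,0],[0,0,0],0.05]]'
python3 - <<'E'
from plan1 import *
print(get_obs()['joint_positions'].round(2))
a,b=toolmove(G-240*tz,Rt);print(a.round(1),b.round(3))
w=snap('wrist','w0.png')
print(proj(w,[O-9*ax,O,G,O+75*ax]).round(0))
E
```

```text
time: 1.77
tool_pos: [427.6, -199.3, 327.8]
tcp_rot: [3.119, 0.575, 3.034]
contact_force: [1.1, 0.2, 0.7]
grip_width: 50.2
time: 2.02
tool_pos: [428.4, -197.1, 328.8]
tcp_rot: [3.118, 0.571, 3.036]
contact_force: [0.1, 0.2, 0.5]
grip_width: 50.2
[-0.69  0.24  1.98  0.67  0.54 -2.68]
[  8.3 -78.8  35.9] [ 0.026 -0.144  0.002]
[[158. 207.]
 [158. 219.]
 [159. 250.]
 [162. 321.]]
```

View pics/w0.png

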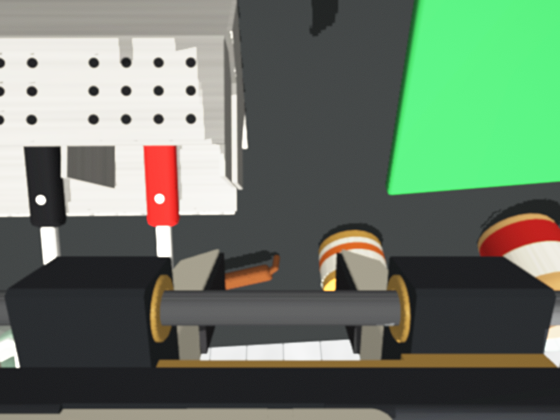

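The wrist view shows the red grip/neck junction at (163,226), about 5 px beside and 7 px past my prediction. The neck runs down towards (164,255), and the turner's black grip is at (45,225). I'll triangulate and correct.

```bash
python3 - <<'E'
from geo import *
w=load('w0');t=load('t0');s=load('s0')
print(tri(w,(163,226),t,(365.7,184.8)),tri(w,(163,226),s,(199.7,190.6)))
E
sed -i 's/^O=.*/O=np.array([575.5,-288.5,97.]);G=O+22*ax/' plan1.py
python3 - <<'E'
from plan1 import *
w=load('w0');print(proj(w,[O-9*ax,O,G]).round(0))
a,b=toolmove(G-225*tz,Rt);print(a.round(1),b.round(3))
E
```

```text
(array([ 574.35079375, -289.56384374,  102.41951908]), np.float64(4.30538800211907)) (array([ 576.76929137, -286.6342863 ,   99.30848829]), np.float64(4.432984917419018))
[[163. 208.]
 [163. 221.]
 [164. 251.]]
[  5.1 -76.4  51.8] [ 0.026 -0.144  0.003]
```

```bash
sed -i 's/-288.5,97\./-288.5,99./' plan1.py
python3 -m pendant '[[[0.006,-0.076,0.03],[0.026,-0.144,0.003],0.05],[[0.006,-0.076,0.05],[0.026,-0.144,0.003],0.05],[[0.006,-0.076,0.05],[0.026,-0.144,0.003],0.05],[[0.006,-0.076,0.05],[0.026,-0.144,0.003],0.05],[[0.006,-0.076,0.05],[0.026,-0.144,0.003],0.05],[[0.006,-0.076,0.05],[0.026,-0.144,0.003],0.05]]'
python3 - <<'E'
from plan1 import *
print(get_obs()['joint_positions'].round(2))
a,b=toolmove(G-225*tz,Rt);print(a.round(1),b.round(3))
a,b=toolmove(G-163*tz,Rt);print(a.round(1),b.round(3))
w=snap('wrist','w1.png')
print(proj(w,[O-9*ax,O,G]).round(0))
E
```

```text
time: 2.57
tool_pos: [453.2, -273.2, 295.9]
tcp_rot: [3.137, 0.694, 3.025]
contact_force: [-0.2, -0.0, 0.3]
grip_width: 50.0
[-0.8   0.39  1.91  1.03  0.49 -3.1 ]
[14.  -1.9  4.7] [ 0.    -0.022 -0.005]
[12.7 -1.9 66.7] [ 0.    -0.022 -0.005]
[[275. 166.]
 [275. 182.]
 [275. 220.]]
```

Joint 6 is at its limit here (-3.10), so I'll give the tool a half turn, which is the same grasp.

```bash

python3 -m pendant '[[[0.01,0,-0.02],[0,0,0.7],0.05],[[0.01,0,-0.02],[0,0,0.7],0.05],[[0.01,0,-0.02],[0,0,0.7],0.05],[[0.01,0,-0.02],[0,0,0.7],0.05],[[0.01,0,-0.02],[0,0,1.2],0.05],[[0.01,0,-0.02],[0,0,1.2],0.05],[[0.01,0,-0.02],[0,0,1.2],0.05],[[0.01,0,-0.02],[0,0,1.2],0.05],[[0.01,0,-0.02],[0,0,1.2],0.05],[[0.01,0,-0.02],[0,0,1.2],0.05]]'
python3 -m pendant '[[[0,0,0],[0,0,1.2],0.05],[[0,0,0],[0,0,1.2],0.05],[[0,0,0],[0,0,1.2],0.05],[[0,0,0],[0,0,1.2],0.05],[[0,0,0],[0,0,1.2],0.05],[[0,0,0],[0,0,1.2],0.05],[[0,0,0],[0,0,1.2],0.05],[[0,0,0],[0,0,1.2],0.05],[[0,0,0],[0,0,1.2],0.05],[[0,0,0],[0,0,1.2],0.05]]'
sed -i 's/^Rt=.*/Rt=rot(tz,-side);Rd=rot(-up,-side)/' plan1.py
python3 - <<'E'
from plan1 import *
print(get_obs()['joint_positions'].round(2))
a,b=toolmove(G-225*tz,Rt);print(a.round(1),b.round(3))
E
```

```text
time: 3.45
tool_pos: [432.6, -270.5, 305.7]
tcp_rot: [2.479, 0.228, 1.742]
contact_force: [0.1, 0.3, -0.6]
grip_width: 50.2
time: 4.28
tool_pos: [432.6, -270.5, 305.7]
tcp_rot: [2.633, -0.497, 0.752]
contact_force: [-0.1, -0.9, -1.1]
grip_width: 49.9
[-0.83  0.34  1.95  1.03  0.51 -0.71]
[-4.8 -1.3 25.6] [-0.007  0.02   0.73 ]
```

```bash

python3 -m pendant '[[[-0.005,-0.001,0.005],[-0.007,0.02,0.73],0.05],[[-0.005,-0.001,0.005],[-0.007,0.02,0.73],0.05],[[-0.005,-0.001,0.005],[-0.007,0.02,0.73],0.05],[[-0.005,-0.001,0.025],[-0.007,0.02,0.73],0.05],[[-0.005,-0.001,0.025],[-0.007,0.02,0.73],0.05],[[-0.005,-0.001,0.025],[-0.007,0.02,0.73],0.05],[[-0.005,-0.001,0.025],[-0.007,0.02,0.73],0.05],[[-0.005,-0.001,0.025],[-0.007,0.02,0.73],0.05],[[-0.005,-0.001,0.025],[-0.007,0.02,0.73],0.05],[[-0.005,-0.001,0.025],[-0.007,0.02,0.73],0.05]]'
python3 - <<'E'
from plan1 import *
print(get_obs()['joint_positions'].round(2))
a,b=toolmove(G-163*tz,Rt);print(a.round(1),b.round(3))
w=snap('wrist','w2.png')
print(proj(w,[O-9*ax,O,G,O+46*ax]).round(0))
E
```

```text
time: 5.12
tool_pos: [444.9, -275.6, 283.2]
tcp_rot: [3.134, -0.716, -0.1]
contact_force: [0.1, -0.2, -0.1]
grip_width: 49.9
[-0.82  0.4   1.95  1.16  0.48 -0.12]
[ 0.2 -1.6 62.1] [ 0.001 -0.     0.007]
[[278. 288.]
 [278. 274.]
 [278. 238.]
 [278. 198.]]
```

View pics/w2.png

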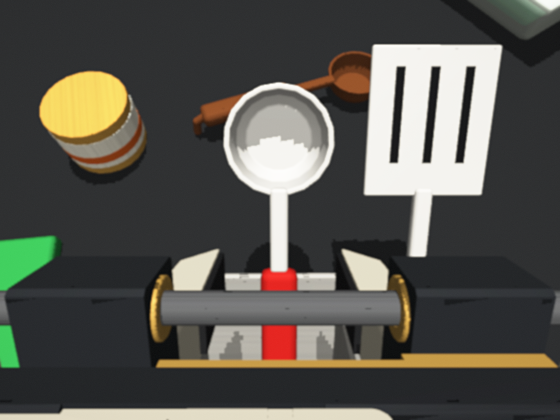

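Wrist view: the neck runs (279,269) to (279,192), centred between the fingers. The turner is at right, with its neck at (420,220), clear of the right finger. I'll descend and close.

```bash

python3 -m pendant '[[[0.002,-0.001,0.02],[0,0,0],0.05],[[0.002,-0.001,0.04],[0,0,0],0.05],[[0.002,-0.001,0.055],[0,0,0],0.05],[[0.002,-0.001,0.062],[0,0,0],0.05],[[0.002,-0.001,0.062],[0,0,0],0.05],[[0.002,-0.001,0.062],[0,0,0],0.05],[[0.002,-0.001,0.062],[0,0,0],0.05]]'
python3 -m pendant '[[[0,0,0],[0,0,0],0.0],[[0,0,0],[0,0,0],0.0],[[0,0,0],[0,0,0],0.0],[[0,0,0],[0,0,0],0.0],[[0,0,0],[0,0,0],0.0],[[0,0,0],[0,0,0],0.0],[[0,0,0],[0,0,0],0.0],[[0,0,0],[0,0,0],0.0]]'
python3 - <<'E'
from plan1 import *
print(get_obs()['joint_positions'].round(2),get_obs()['moment'])
E
```

```text
time: 5.75
tool_pos: [486.7, -279.8, 237.8]
tcp_rot: [3.136, -0.716, -0.104]
contact_force: [0.0, -0.3, 0.0]
grip_width: 50.0
time: 6.42
tool_pos: [486.9, -279.7, 237.2]
tcp_rot: [3.137, -0.715, -0.104]
contact_force: [0.2, -1.0, 0.9]
grip_width: 9.3
[-0.76  0.53  1.89  1.31  0.42 -0.24] [-0.03363696  0.54527298  0.02863148]
```

Gripped at 9.3 mm, so the neck is held. I'll pull it out along the axis with a slight lift, because the wall is 9° steeper than the spoon.

```bash

python3 -m pendant '[[[0.003,0,-0.004],[0,0,0],0.0],[[0.015,0,-0.008],[0,0,0],0.0],[[0.03,0,-0.012],[0,0,0],0.0],[[0.045,0,-0.016],[0,0,0],0.0],[[0.06,0,-0.02],[0,0,0],0.0],[[0.06,0,-0.02],[0,0,0],0.0]]'
python3 - <<'E'
from plan1 import *
o=get_obs();print(o['joint_positions'].round(2),o['moment'])
E
```

```text
time: 6.92
tool_pos: [520.3, -283.4, 294.1]
tcp_rot: [3.133, -0.719, -0.101]
contact_force: [0.3, -0.4, -0.8]
grip_width: 9.3
[-0.72  0.48  1.76  0.98  0.47  0.16] [0.0232529  0.59826191 0.02486385]
```

```bash

python3 -m pendant '[[[0.02,0,-0.008],[0,0,0],0.0],[[0.04,0,-0.016],[0,0,0],0.0],[[0.06,0,-0.024],[0,0,0],0.0],[[0.06,0,-0.024],[0,0,0],0.0]]'
python3 -m pendant '[[[0.03,0,-0.03],[0,0,0],0.0],[[0.05,0,-0.06],[0,0,0],0.0],[[0.05,0,-0.06],[0,0,0],0.0],[[0.05,0,-0.06],[0,0,0],0.0]]'
python3 - <<'E'
from plan1 import *
o=get_obs();print(o['joint_positions'].round(2),o['moment'])
w=snap('wrist','w3.png');s=snap('scene','s3.png')
a=cv2.resize(s['color'][80:260,120:360],None,fx=1.65,fy=1.65);b=cv2.resize(w['color'],(400,300))
cv2.imwrite('pics/c3.png',np.hstack([a[:297,:396],b[:297]])[:,:,::-1])
E
```

```text
time: 7.25
tool_pos: [549.6, -286.4, 352.2]
tcp_rot: [3.133, -0.721, -0.101]
contact_force: [0.4, -0.6, 0.2]
grip_width: 9.6
time: 7.58
tool_pos: [546.3, -285.4, 427.8]
tcp_rot: [3.135, -0.718, -0.102]
contact_force: [-0.4, 0.7, -2.8]
grip_width: 9.2
[-0.69  0.36  1.53  0.58  0.71  0.64] [0.02352618 0.71756201 0.01571911]
```

View pics/c3.png

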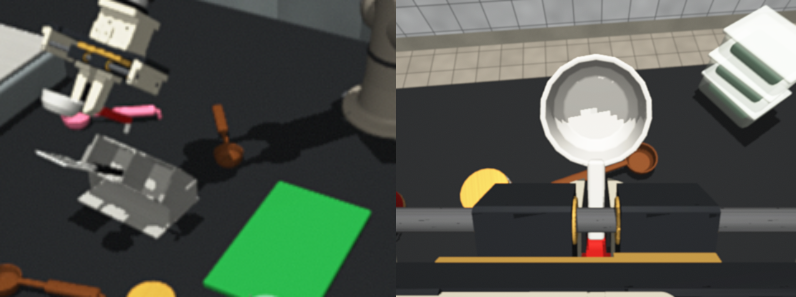

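Spoon is out and held by the neck (scene crop: bowl 62,103, grip 130,115; wrist: neck between the pads). Rack and turner are undisturbed. I'll check the droop and work out the move over the board.

```bash
cat > plan2.py <<'E'
from geo import *
up=np.array([0,0,1.]);X=np.array([1.,0,0]);Y=np.array([0,1.,0])
Rd=rot(-up,-Y)
E
python3 - <<'E'
from plan2 import *
w=load('w3');o=get_obs();R0=R.from_euler('xyz',o['tcp_rot'])
g=o['tool_pos']+R0.apply([0,0,159])
def sp(x,z,d):  # spoon pt in tool frame, rotated by droop d about grasp (x=24, axis 4mm beyond)
    dx,dz=x-24,z;c,s_=np.cos(d),np.sin(d)
    return g+R0.apply([c*dx-s_*dz,0,4-(s_*dx+c*dz)])
for d in (0,10,20): print(d,proj(w,[sp(75,2,np.radians(d)),sp(105,2,np.radians(d)),sp(45,2,np.radians(d)),sp(0,0,np.radians(d))]).round(0).tolist())
hsv=cv2.cvtColor(w['color'],cv2.COLOR_RGB2HSV)
for p in ([524,-14,420],[524,-14,300]):
    a,b=toolmove(p,Rd);print(a.round(1),b.round(3))
E
```

```text
0 [[281.0, 174.0], [281.0, 92.0], [280.0, 248.0], [280.0, 343.0]]
10 [[281.0, 181.0], [281.0, 94.0], [280.0, 253.0], [280.0, 337.0]]
20 [[281.0, 193.0], [281.0, 107.0], [280.0, 259.0], [280.0, 329.0]]
[ -41.2 -267.3  -29.9] [ 0.039 -0.711 -0.101]
[-119.5 -267.4   60.9] [ 0.039 -0.711 -0.101]
```

```bash

python3 -m pendant '[[[-0.041,-0.267,-0.03],[0.039,-0.711,-0.101],0.0],[[-0.041,-0.267,-0.03],[0.039,-0.711,-0.101],0.0],[[-0.041,-0.267,-0.03],[0.039,-0.711,-0.101],0.0],[[-0.041,-0.267,-0.03],[0.039,-0.711,-0.101],0.0],[[-0.041,-0.267,-0.03],[0.039,-0.711,-0.101],0.0],[[-0.041,-0.267,-0.03],[0.039,-0.711,-0.101],0.0],[[-0.041,-0.267,-0.03],[0.039,-0.711,-0.101],0.0],[[-0.041,-0.267,-0.03],[0.039,-0.711,-0.101],0.0],[[-0.041,-0.267,-0.03],[0.039,-0.711,-0.101],0.0],[[-0.041,-0.267,-0.03],[0.039,-0.711,-0.101],0.0]]'
python3 - <<'E'
from plan2 import *
o=get_obs();print(o['joint_positions'].round(2))
a,b=toolmove([524,-14,230],Rd);print(a.round(1),b.round(3))
E
```

```text
time: 8.52
tool_pos: [525.0, -15.0, 420.4]
tcp_rot: [3.14, -0.001, -0.0]
contact_force: [0.1, 0.2, -1.7]
grip_width: 9.7
[-0.17  0.33  1.5  -0.    1.31  1.4 ]
[ -1.2  -1.3 190.4] [ 0.001 -0.001 -0.   ]
```

```bash

python3 -m pendant '[[[0,0,0.04],[0,0,0],0.0],[[0,0,0.08],[0,0,0],0.0],[[0,0,0.12],[0,0,0],0.0],[[0,0,0.16],[0,0,0],0.0],[[0,0,0.185],[0,0,0],0.0],[[0,0,0.2],[0,0,0],0.0],[[0,0,0.2],[0,0,0],0.0],[[0,0,0.2],[0,0,0],0.0]]'
python3 - <<'E'
from plan2 import *
print(get_obs()['moment'])
w=snap('scene','s4.png')
cv2.imwrite('pics/c4.png',cv2.resize(w['color'][150:290,220:400],None,fx=3.3,fy=3.3)[:,:,::-1])
E
```

```text
time: 9.18
tool_pos: [525.6, -16.4, 221.3]
tcp_rot: [3.14, -0.001, -0.003]
contact_force: [0.6, -0.4, -0.7]
grip_width: 9.2
[-0.07625142  0.07577699 -0.00081124]
```

View pics/c4.png

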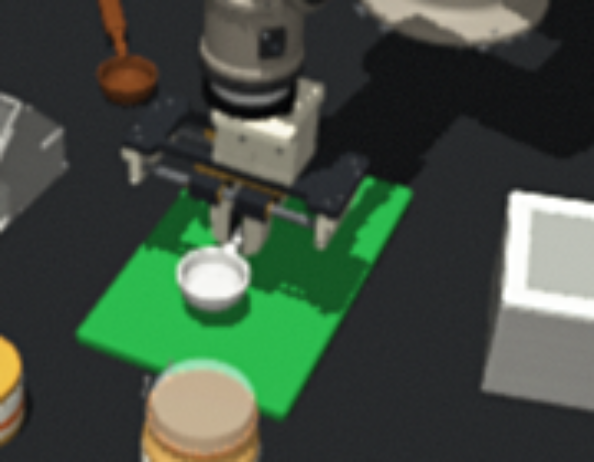

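The bowl (214,272) is level, just above the board. Lowering slowly now.

```bash

python3 -m pendant '[[[0,0,0.004],[0,0,0],0.0],[[0,0,0.008],[0,0,0],0.0],[[0,0,0.011],[0,0,0],0.0],[[0,0,0.013],[0,0,0],0.0],[[0,0,0.015],[0,0,0],0.0],[[0,0,0.015],[0,0,0],0.0]]'
python3 -m pendant '[[[0,0,0.002],[0,0,0],0.0],[[0,0,0.003],[0,0,0],0.0],[[0,0,0.003],[0,0,0],0.0]]'
```

```text
time: 9.73
tool_pos: [525.7, -15.1, 206.8]
tcp_rot: [3.139, -0.003, -0.001]
contact_force: [-0.0, -0.0, -1.2]
grip_width: 9.4
time: 9.98
tool_pos: [525.7, -15.2, 203.8]
tcp_rot: [3.139, -0.003, -0.001]
contact_force: [0.4, -0.9, -1.6]
grip_width: 9.2
```

```bash

python3 -m pendant '[[[0,0,0.001],[0,0,0],0.0],[[0,0,0.002],[0,0,0],0.0],[[0,0,0.002],[0,0,0],0.0]]'
python3 -m pendant '[[[0,0,0.001],[0,0,0],0.0],[[0,0,0.002],[0,0,0],0.0],[[0,0,0.002],[0,0,0],0.0]]'
python3 -m pendant '[[[0,0,0.001],[0,0,0],0.0],[[0,0,0.002],[0,0,0],0.0],[[0,0,0.002],[0,0,0],0.0]]'
```

```text
time: 10.23
tool_pos: [525.8, -15.2, 202.3]
tcp_rot: [3.139, -0.004, -0.001]
contact_force: [-0.1, 0.8, 0.8]
grip_width: 9.6
time: 10.48
tool_pos: [525.7, -15.1, 202.1]
tcp_rot: [3.139, -0.004, -0.001]
contact_force: [-6.5, 0.7, 19.5]
grip_width: 9.7
time: 10.73
tool_pos: [525.8, -15.1, 201.6]
tcp_rot: [3.139, -0.006, -0.001]
contact_force: [-10.7, 1.8, 34.1]
grip_width: 9.7
```

```bash

python3 -m pendant '[[[0,0,-0.002],[0,0,0],0.0],[[0,0,-0.0035],[0,0,0],0.0],[[0,0,-0.0035],[0,0,0],0.0]]'
python3 -m pendant '[[[0,0,0],[0,0,0],0.03],[[0,0,0],[0,0,0],0.05],[[0,0,0],[0,0,0],0.05],[[0,0,0],[0,0,0],0.05],[[0,0,0],[0,0,0],0.05]]'
python3 -m pendant '[[[0,0,-0.02],[0,0,0],0.05],[[0,0,-0.06],[0,0,0],0.05],[[0,0,-0.1],[0,0,0],0.05],[[-0.04,0,-0.1],[0,0,0],0.05],[[-0.08,0,-0.1],[0,0,0],0.05],[[-0.08,0,-0.1],[0,0,0],0.05],[[-0.08,0,-0.1],[0,0,0],0.05]]'
python3 - <<'E'
from plan2 import *
o=get_obs();print(o['joint_positions'].round(2))
w=snap('wrist','w5.png')
O=np.array([505,-14,37.]);print(proj(w,[O+[-92,0,0],O+[-60,0,0],O,O+[75,0,2]]).round(0))
E
```

```text
time: 10.98
tool_pos: [525.9, -15.3, 201.9]
tcp_rot: [3.139, -0.004, -0.001]
contact_force: [-0.1, -1.2, 6.8]
grip_width: 9.4
time: 11.4
tool_pos: [525.7, -15.2, 201.2]
tcp_rot: [3.139, -0.003, -0.001]
contact_force: [0.3, -0.1, -0.0]
grip_width: 38.5
time: 11.98
tool_pos: [443.4, -14.5, 301.2]
tcp_rot: [3.14, -0.002, -0.002]
contact_force: [0.8, 0.6, 0.0]
grip_width: 50.1
[-0.21  0.32  1.89 -0.    0.93  1.37]
[[279. 262.]
 [279. 218.]
 [279. 126.]
 [279.  -8.]]
```

View pics/w5.png

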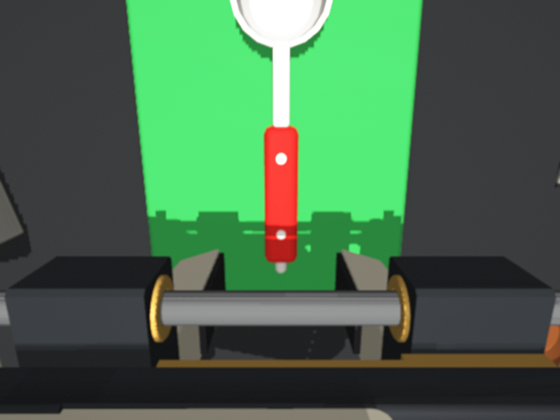

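The spoon lies level on the board, released: junction (281,126), grip end (281,262), exactly as predicted and centred between the fingers. Going straight down onto the grip.

```bash

python3 -m pendant '[[[0,0,0.035],[0,0,0],0.05],[[0,0,0.07],[0,0,0],0.05],[[0,0,0.09],[0,0,0],0.05],[[0,0,0.1],[0,0,0],0.05],[[0,0,0.1],[0,0,0],0.05],[[0,0,0.1],[0,0,0],0.05]]'
python3 -m pendant '[[[0,0,0],[0,0,0],0.0],[[0,0,0],[0,0,0],0.0],[[0,0,0],[0,0,0],0.0],[[0,0,0],[0,0,0],0.0],[[0,0,0],[0,0,0],0.0],[[0,0,0],[0,0,0],0.0],[[0,0,0],[0,0,0],0.0]]'
python3 -m pendant '[[[0,0,-0.01],[0,0,0],0.0],[[0,0,-0.03],[0,0,0],0.0],[[0,0,-0.06],[0,0,0],0.0],[[0,0,-0.1],[0,0,0],0.0],[[0,0,-0.14],[0,0,0],0.0],[[0,0,-0.17],[0,0,0],0.0],[[0,0,-0.17],[0,0,0],0.0]]'
cat > plan3.py <<'E'
from geo import *
up=np.array([0,0,1.])
h=np.radians(14.2);hd=np.array([np.cos(h),np.sin(h),0]);side=np.array([-np.sin(h),np.cos(h),0])
e=np.radians(46);ax=np.cos(e)*hd-np.sin(e)*up;tz=-np.sin(e)*hd-np.cos(e)*up   # spoon axis to bowl, tool z
Rt=rot(tz,-side);Rd=rot(-up,-side)
P=np.array([463,292,0.])
O=P-25*hd+95*up           # settled spoon origin
G=O-62*ax-4*tz            # grasp point
T=G-159*tz
E
python3 - <<'E'
from plan3 import *
print('T',T,'G',G);o=get_obs();print(o['joint_positions'].round(2))
w=snap('wrist','w6.png')
cv2.imwrite('pics/c6.png',cv2.resize(w['color'],(420,315))[:,:,::-1])
for n,p,r in (('above',T+[0,0,150],Rd),('aboveTilt',T+[0,0,150],Rt)):
    a,b=toolmove(p,r);print(n,a.round(1),b.round(3))
E
```

```text
time: 12.53
tool_pos: [446.9, -15.3, 200.8]
tcp_rot: [3.139, -0.003, -0.001]
contact_force: [-0.4, -0.3, 1.3]
grip_width: 49.7
time: 13.12
tool_pos: [445.9, -15.2, 201.6]
tcp_rot: [3.139, -0.004, -0.001]
contact_force: [0.3, 0.1, 3.8]
grip_width: 21.6
time: 13.7
tool_pos: [446.2, -14.8, 376.9]
tcp_rot: [3.137, -0.014, -0.001]
contact_force: [0.3, -0.2, -1.1]
grip_width: 21.9
T [510.68078176 304.06509261 252.82838201] G [399.80044248 276.00805342 142.3777011 ]
[-0.2   0.22  1.78 -0.    1.13  1.37]
above [  65.  -318.7  -29.5] [ 0.005 -0.009 -0.249]
aboveTilt [  65.  -318.7  -29.5] [-0.095 -0.808 -0.238]
```

View pics/c6.png

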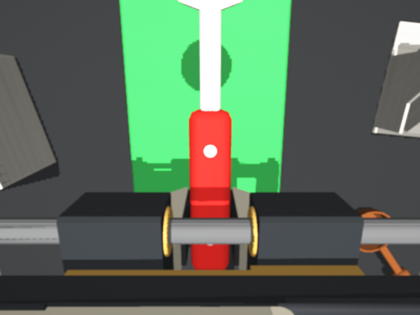

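Grip held at 21.9 mm, with the junction at (210,112) of the crop, so the grasp is about 59 mm behind it. I'll go over the pan with a steeper 52° lean so the bowl clears the far wall, and check the board and pan position bias between cameras.

```bash
cat > plan3.py <<'E'
from geo import *
up=np.array([0,0,1.])
h=np.radians(14.2);hd=np.array([np.cos(h),np.sin(h),0]);side=np.array([-np.sin(h),np.cos(h),0])
P=np.array([463,292,0.])
def pose(E,Oh,Oz,s=59):
    e=np.radians(E);ax=np.cos(e)*hd-np.sin(e)*up;tz=-np.sin(e)*hd-np.cos(e)*up
    O=P+Oh*hd+Oz*up;return O-s*ax-163*tz,rot(tz,-side),O,ax
E
python3 - <<'E'
from plan3 import *
w=load('w5');hs=cv2.cvtColor(w['color'],cv2.COLOR_RGB2HSV);g=cv2.inRange(hs,(45,100,60),(75,255,255))
for r in(100,130,160):
    c=np.flatnonzero(g[r]);a,b=onz(w,c[0],r,15),onz(w,c[-1],r,15);print(c[[0,-1]],(a[1]+b[1])/2,(a-b)[1])
T,Rt,O,ax=pose(52,-24,100);print(T)
a,b=toolmove(T+[0,0,160],Rt);print(a.round(1),b.round(3))
s=load('s0');v=s['color'][200:285,360:460];cv2.imwrite('pics/c7.png',cv2.resize(v,None,fx=5,fy=5,interpolation=cv2.INTER_CUBIC)[:,:,::-1])
c=lambda x,y:(P+x*hd+y*side+110*up)
print(proj(s,[c(66,100),c(66,-100),c(-66,-100),c(-66,100)]).round(1).tolist(), proj(s,[c(49,83),c(49,-83),c(-49,-83),c(-49,83)]).round(1).tolist())
E
```

```text
[135 414] -11.039347168630613 188.31136785640567
[138 411] -10.926261132763905 188.0316456550874
[141 409] -11.160592919933471 188.44452181733266
[529.0402903  308.71076248 246.84545494]
[  83.4 -323.4  -33.3] [-0.108 -0.912 -0.234]
[[452.2, 253.5], [370.2, 239.9], [372.9, 206.2], [448.4, 217.9]] [[444.6, 247.4], [377.3, 236.3], [378.9, 211.3], [442.2, 221.1]]
```

View pics/c7.png

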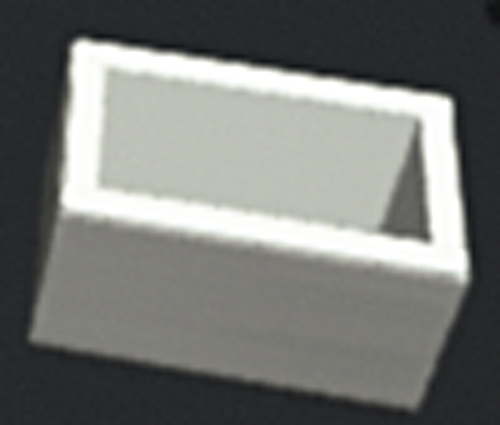

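In the scene crop the pan's rim corners sit about 2 px from my prediction, and the board check shows the same +3 mm bias in the top camera. I shift the pan estimate to (466,295) and go above it.

```bash
sed -i 's/^P=.*/P=np.array([466,295,0.])/' plan3.py
python3 -m pendant '[[[0.04,-0.16,-0.033],[0,0,0],0.0],[[0.04,-0.16,-0.033],[0,0,0],0.0],[[0.086,-0.326,-0.033],[-0.108,-0.912,-0.234],0.0],[[0.086,-0.326,-0.033],[-0.108,-0.912,-0.234],0.0],[[0.086,-0.326,-0.033],[-0.108,-0.912,-0.234],0.0],[[0.086,-0.326,-0.033],[-0.108,-0.912,-0.234],0.0],[[0.086,-0.326,-0.033],[-0.108,-0.912,-0.234],0.0],[[0.086,-0.326,-0.033],[-0.108,-0.912,-0.234],0.0],[[0.086,-0.326,-0.033],[-0.108,-0.912,-0.234],0.0],[[0.086,-0.326,-0.033],[-0.108,-0.912,-0.234],0.0]]'
python3 - <<'E'
from plan3 import *
o=get_obs();print(o['joint_positions'].round(2))
T,Rt,O,ax=pose(52,-24,100)
a,b=toolmove(T+[0,0,160],Rt);print(a.round(1),b.round(3))
E
```

```text
time: 14.58
tool_pos: [531.7, 314.3, 399.4]
tcp_rot: [-3.135, 0.924, 0.258]
contact_force: [0.6, -0.5, -2.1]
grip_width: 21.6
[0.39 0.77 0.95 0.15 2.34 1.75]
[-6.1  2.6 -4.2] [0.001 0.017 0.006]
```

```bash

python3 -m pendant '[[[-0.006,0.003,-0.004],[0,0.017,0.006],0.0],[[-0.006,0.003,-0.004],[0,0.017,0.006],0.0],[[-0.006,0.003,-0.004],[0,0.017,0.006],0.0],[[-0.006,0.003,-0.004],[0,0.017,0.006],0.0]]'
python3 - <<'E'
from plan3 import *
T,Rt,O,ax=pose(52,-24,100)
a,b=toolmove(T+[0,0,160],Rt);print(a.round(1),b.round(3))
s=snap('scene','s8.png');t=snap('top','t8.png')
u=np.array([0,0,160]);print(proj(s,[O+u,O+u+75*ax,O+u-92*ax]).round(0).tolist(),proj(t,[O+u,O+u+75*ax,O+u-92*ax]).round(0).tolist())
A=cv2.resize(s['color'][90:290,340:500],(400,500));B=cv2.resize(t['color'][150:270,100:196],(400,500))
cv2.imwrite('pics/c8.png',np.hstack([A,B])[:,:,::-1])
E
```

```text
time: 14.92
tool_pos: [531.7, 307.5, 411.5]
tcp_rot: [3.139, 0.894, 0.24]
contact_force: [0.6, -0.2, -1.1]
grip_width: 21.6
[ 4.4 -4.   1.8] [-0.003 -0.014 -0.005]
[[425.0, 178.0], [420.0, 209.0], [431.0, 141.0]] [[151.0, 231.0], [152.0, 214.0], [149.0, 254.0]]
```

View pics/c8.png

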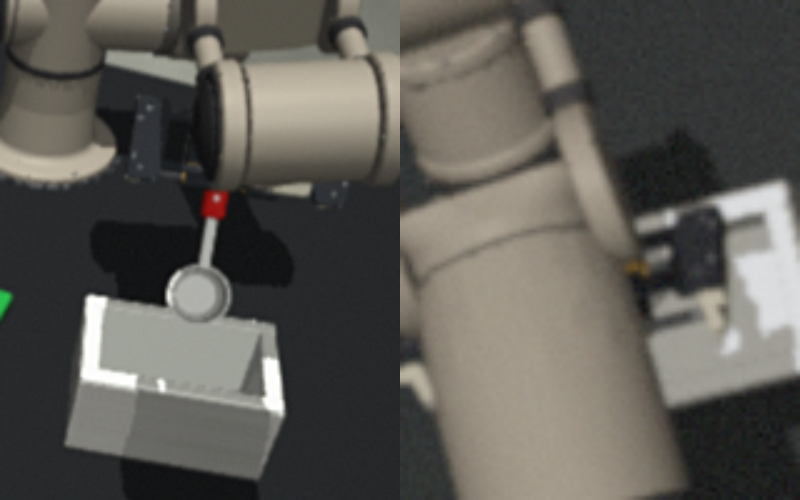

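The scene view shows the spoon where predicted (bowl (419,207) against (420,209), junction (424,177) against (425,178)), over the well with no droop. I'll trim the pose, then descend.

```bash

python3 -m pendant '[[[0.0044,-0.004,0.002],[-0.003,-0.014,-0.005],0.0],[[0.0044,-0.004,0.002],[-0.003,-0.014,-0.005],0.0],[[0.0044,-0.004,0.002],[-0.003,-0.014,-0.005],0.0],[[0.0044,-0.004,0.002],[-0.003,-0.014,-0.005],0.0],[[0.0044,-0.004,0.002],[-0.003,-0.014,-0.005],0.0]]'
python3 - <<'E'
from plan3 import *
T,Rt,O,ax=pose(52,-24,100)
for dz in(160,80,15):
    a,b=toolmove(T+[0,0,dz],Rt);print(a.round(1),b.round(3))
print(get_obs()['joint_positions'].round(2))
E
```

```text
time: 15.43
tool_pos: [531.9, 312.4, 406.2]
tcp_rot: [-3.141, 0.91, 0.25]
contact_force: [0.4, 0.2, -2.0]
grip_width: 21.7
[-0.6  0.7 -0.4] [0.001 0.003 0.001]
[62.6  0.8 48.7] [0.001 0.003 0.001]
[113.9   0.8  88.6] [0.001 0.003 0.001]
[0.38 0.76 0.94 0.15 2.34 1.75]
```

```bash

python3 -m pendant '[[[0.0158,0.0005,0.0123],[0,0.003,0],0.0],[[0.0315,0.0005,0.0246],[0,0.003,0],0.0],[[0.047,0.0005,0.037],[0,0.003,0],0.0],[[0.0626,0.0005,0.0487],[0,0.003,0],0.0],[[0.0626,0.0005,0.0487],[0,0.003,0],0.0],[[0.0626,0.0005,0.0487],[0,0.003,0],0.0]]'
python3 - <<'E'
from plan3 import *
T,Rt,O,ax=pose(52,-24,100)
for dz in(80,10):
    a,b=toolmove(T+[0,0,dz],Rt);print(a.round(1),b.round(3))
o=get_obs();print(o['joint_positions'].round(2))
E
```

```text
time: 15.93
tool_pos: [532.0, 311.9, 326.5]
tcp_rot: [-3.141, 0.91, 0.249]
contact_force: [0.7, 0.6, -1.2]
grip_width: 21.6
[-0.3  0.2 -0.2] [0.001 0.002 0.001]
[55.   0.2 42.8] [0.001 0.002 0.001]
[0.38 0.82 1.05 0.13 2.18 1.73]
```

```bash

python3 -m pendant '[[[0.0138,0,0.0107],[0,0,0],0.0],[[0.0275,0,0.0214],[0,0,0],0.0],[[0.0413,0,0.032],[0,0,0],0.0],[[0.0413,0,0.032],[0,0,0],0.0],[[0.0413,0,0.032],[0,0,0],0.0]]'
python3 -m pendant '[[[0.004,0,0.003],[0,0,0],0.0],[[0.008,0,0.006],[0,0,0],0.0],[[0.012,0,0.0093],[0,0,0],0.0],[[0.012,0,0.0093],[0,0,0],0.0]]'
python3 -m pendant '[[[0.002,0,0.0016],[0,0,0],0.0],[[0.004,0,0.003],[0,0,0],0.0],[[0.004,0,0.003],[0,0,0],0.0]]'
```

```text
time: 16.35
tool_pos: [532.4, 312.1, 275.7]
tcp_rot: [-3.141, 0.907, 0.25]
contact_force: [0.2, -0.1, -0.5]
grip_width: 21.7
time: 16.68
tool_pos: [532.1, 312.0, 258.9]
tcp_rot: [-3.141, 0.908, 0.25]
contact_force: [-0.7, -0.1, -2.4]
grip_width: 21.9
time: 16.93
tool_pos: [532.3, 312.1, 254.0]
tcp_rot: [-3.141, 0.908, 0.25]
contact_force: [-0.1, 0.6, -1.6]
grip_width: 21.7
```

```bash

python3 -m pendant '[[[0.0016,0,0.0012],[0,0,0],0.0],[[0.003,0,0.0025],[0,0,0],0.0],[[0.003,0,0.0025],[0,0,0],0.0]]'
python3 -m pendant '[[[0.0016,0,0.0012],[0,0,0],0.0],[[0.0016,0,0.0012],[0,0,0],0.0]]'
python3 -m pendant '[[[0.0016,0,0.0012],[0,0,0],0.0],[[0.0016,0,0.0012],[0,0,0],0.0]]'
```

```text
time: 17.18
tool_pos: [532.2, 312.0, 250.2]
tcp_rot: [-3.141, 0.908, 0.25]
contact_force: [-1.3, -0.2, -2.3]
grip_width: 21.8
time: 17.35
tool_pos: [532.2, 312.0, 248.2]
tcp_rot: [-3.141, 0.908, 0.25]
contact_force: [0.4, 0.1, -0.8]
grip_width: 21.8
time: 17.52
tool_pos: [532.3, 312.0, 246.3]
tcp_rot: [-3.141, 0.908, 0.25]
contact_force: [0.5, -0.6, -3.1]
grip_width: 22.1
```

```bash

python3 -m pendant '[[[0.0016,0,0.0012],[0,0,0],0.0],[[0.0016,0,0.0012],[0,0,0],0.0]]'
python3 -m pendant '[[[0.0016,0,0.0012],[0,0,0],0.0],[[0.0016,0,0.0012],[0,0,0],0.0]]'
python3 - <<'E'
from plan3 import *
T,Rt,O,ax=pose(52,-24,98);s=snap('scene','s9.png')
cv2.imwrite('pics/c9.png',cv2.resize(s['color'][150:290,340:480],None,fx=4,fy=4)[:,:,::-1])
print(proj(s,[O,O+75*ax,O-92*ax]).round(0).tolist())
E
```

```text
time: 17.68
tool_pos: [532.0, 312.0, 245.0]
tcp_rot: [-3.141, 0.91, 0.25]
contact_force: [-2.1, -0.8, 3.9]
grip_width: 21.6
time: 17.85
tool_pos: [531.6, 312.0, 244.0]
tcp_rot: [-3.14, 0.912, 0.251]
contact_force: [-4.2, -1.2, 10.8]
grip_width: 21.8
[[410.0, 227.0], [406.0, 254.0], [416.0, 192.0]]
```

View pics/c9.png

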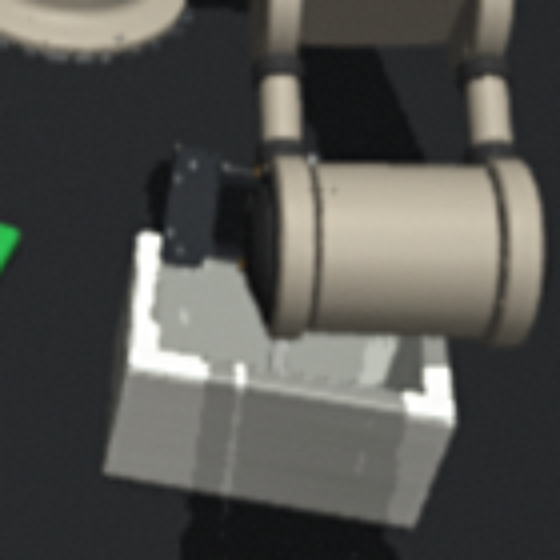

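Contact with the floor came at TCP z≈245.5 mm against 246 expected, and the force is upwards, so the bowl is on the floor. The forearm hides it in this view. I'll lean the handle 2° nearer the rim, unload, and release.

```bash
python3 - <<'E'
from plan3 import *
T,Rt,O,ax=pose(50,-27,97.7)
a,b=toolmove(T,Rt);print(a.round(1),b.round(3))
E
```

```text
[-7.6  0.4  4. ] [0.001 0.039 0.002]
```

```bash

python3 -m pendant '[[[-0.003,0,0.0005],[0,0.012,0],0.0],[[-0.0085,0,0.003],[0,0.039,0.002],0.0],[[-0.0085,0,0.003],[0,0.039,0.002],0.0],[[-0.0085,0,0.003],[0,0.039,0.002],0.0]]'
python3 - <<'E'
from plan3 import *
T,Rt,O,ax=pose(50,-27,97.7)
a,b=toolmove(T,Rt);print(a.round(1),b.round(3))
E
```

```text
time: 18.23
tool_pos: [525.1, 310.3, 247.7]
tcp_rot: [3.14, 0.868, 0.247]
contact_force: [0.1, 0.5, -1.5]
grip_width: 21.3
[-0.7  0.3  0.8] [ 0.001 -0.005 -0.001]
```

```bash

python3 -m pendant '[[[0.0008,0,0.0006],[0,0,0],0.0],[[0.0008,0,0.0006],[0,0,0],0.0],[[0.0008,0,0.0006],[0,0,0],0.024],[[0.0008,0,0.0006],[0,0,0],0.03],[[0.0008,0,0.0006],[0,0,0],0.045],[[0.0008,0,0.0006],[0,0,0],0.045],[[0.0008,0,0.0006],[0,0,0],0.045],[[0.0008,0,0.0006],[0,0,0],0.045]]'
python3 -m pendant '[[[0,0,-0.02],[0,0,0],0.045],[[0,0,-0.05],[0,0,0],0.045],[[0,0,-0.09],[0,0,0],0.045],[[0,0,-0.13],[0,0,0],0.045],[[0,0,-0.13],[0,0,0],0.045],[[0,0,-0.13],[0,0,0],0.045]]'
python3 - <<'E'
from plan3 import *
o=get_obs();print(o['joint_positions'].round(2))
a,b=toolmove([330,150,450],rot(-up,-side));print(a.round(1),b.round(3))
a,b=toolmove([480,80,450],rot(-up,-side));print(a.round(1),b.round(3))
E
```

```text
time: 18.9
tool_pos: [525.1, 310.2, 246.3]
tcp_rot: [3.14, 0.868, 0.247]
contact_force: [-0.6, -0.3, 0.3]
grip_width: 44.6
time: 19.4
tool_pos: [622.3, 334.6, 331.1]
tcp_rot: [3.141, 0.864, 0.247]
contact_force: [-0.5, -0.6, -1.0]
grip_width: 44.8
[0.37 1.02 0.61 0.13 2.37 1.74]
[-303.7  107.5  172.7] [ 0.     0.864 -0.001]
[-220.4  212.1   75.2] [ 0.     0.864 -0.001]
```

```bash

python3 -m pendant '[[[-0.22,0.212,0.075],[0,0.864,0],0.045],[[-0.22,0.212,0.075],[0,0.864,0],0.045],[[-0.22,0.212,0.075],[0,0.864,0],0.045],[[-0.22,0.212,0.075],[0,0.864,0],0.045],[[-0.22,0.212,0.075],[0,0.864,0],0.045],[[-0.22,0.212,0.075],[0,0.864,0],0.045],[[-0.22,0.212,0.075],[0,0.864,0],0.045],[[-0.22,0.212,0.075],[0,0.864,0],0.045],[[-0.22,0.212,0.075],[0,0.864,0],0.045],[[-0.22,0.212,0.075],[0,0.864,0],0.045]]'
python3 -m pendant '[[[0,0,0],[0,0,0],0.045],[[0,0,0],[0,0,0],0.045],[[0,0,0],[0,0,0],0.045]]'
python3 - <<'E'
from plan3 import *
s=snap('scene','s10.png');t=snap('top','t10.png')
O=P-25*hd+95*up;e=np.radians(46);ax=np.cos(e)*hd-np.sin(e)*up
print(proj(s,[O,O+75*ax,O-92*ax]).round(0).tolist(),proj(t,[O,O+75*ax,O-92*ax]).round(0).tolist())
t0=load('t0')
for b in((290,105,335,150),(225,100,275,150)):
    x0,y0,x1,y1=b;print(np.abs(t['color'][y0:y1,x0:x1].astype(int)-t0['color'][y0:y1,x0:x1]).mean())
print(np.abs(t['color'][145:185,383:420].astype(int)-t0['color'][145:185,383:420]).mean())
A=cv2.resize(s['color'][150:290,340:480],(400,400));B=cv2.resize(t['color'][165:265,110:210],(400,400))
cv2.imwrite('pics/c10.png',np.hstack([A,B])[:,:,::-1])
E
```

```text
time: 20.23
tool_pos: [477.9, 79.6, 449.6]
tcp_rot: [3.141, 0.005, 0.246]
contact_force: [0.9, 0.9, -0.7]
grip_width: 44.8
time: 20.48
tool_pos: [480.2, 81.2, 448.7]
tcp_rot: [3.141, 0.007, 0.249]
contact_force: [-0.2, -0.1, 0.3]
grip_width: 45.0
[[410.0, 227.0], [406.0, 255.0], [415.0, 193.0]] [[165.0, 231.0], [165.0, 214.0], [165.0, 254.0]]
3.12559670781893
3.099466666666667
2.679054054054054
```

No more pictures can be viewed, so I'll check the result numerically with the red-grip mask.

```bash
python3 - <<'E'
from plan3 import *
O=P-25*hd+95*up;e=np.radians(46);ax=np.cos(e)*hd-np.sin(e)*up
r={}
for n,(x0,y0,x1,y1) in (('s10',(350,150,470,270)),('t10',(110,165,215,275))):
    c=load(n);hs=cv2.cvtColor(c['color'],cv2.COLOR_RGB2HSV)
    m=(cv2.inRange(hs,(0,150,70),(7,255,255))|cv2.inRange(hs,(172,150,70),(180,255,255)))
    k=np.zeros_like(m);k[y0:y1,x0:x1]=m[y0:y1,x0:x1]
    ys,xs=np.nonzero(k);a,b=ys.argmin(),ys.argmax()
    top=(xs[ys<=ys.min()+1].mean(),ys.min());bot=(xs[ys>=ys.max()-1].mean(),ys.max());r[n]=(c,top,bot)
    print(n,len(xs),top,bot,'pred end,origin',proj(c,[O-92*ax,O]).round(1).tolist())
E_,d=tri(r['s10'][0],r['s10'][1],r['t10'][0],r['t10'][2]);Q,d2=tri(r['s10'][0],r['s10'][2],r['t10'][0],r['t10'][1])
for n,p,dd in(('end',E_,d),('origin',Q,d2)): print(n,p.round(0),'gap',round(dd,1),'pan x,y',((p-P)@hd).round(),((p-P)@side).round())
v=(Q-E_)/np.linalg.norm(Q-E_);print('len',np.linalg.norm(Q-E_),'elev',np.degrees(np.arcsin(v[2])));print('bowl',(Q+75*v),((Q+75*v)-P)@hd)
E
```

```text
s10 279 (np.float64(414.8333333333333), np.int64(193)) (np.float64(411.55555555555554), np.int64(227)) pred end,origin [[415.1, 193.2], [409.9, 227.3]]
t10 135 (np.float64(166.22222222222223), np.int64(232)) (np.float64(164.25), np.int64(255)) pred end,origin [[165.4, 253.6], [165.3, 231.0]]
end [376. 274. 160.] gap 4.7 pan x,y -92.0 2.0
origin [438. 290.  93.] gap 5.8 pan x,y -28.0 2.0
len 91.96873366959795 elev -46.34073051209191
bowl [488.31220343 301.99605939  38.98685082] 23.346646900252644
```

The masks show the spoon settled as described: lean 46°, grip end 160 mm up and 92 mm out from the pan's middle, bowl inside the well. The robot is clear, so I'm handing in.

```bash
python3 -c "
from plant import close_job;print(close_job())"
```

```text
the job is handed in; nothing more can be done
None
```

The spoon now stands bowl-down in the pan, leaning over the rim nearest the robot, and I handed the job in at about 20.5 s on the robot's clock. I pulled it from the rack by its neck, laid it level on the board and let go. I then took it again by the grip and lowered it until the bowl touched the pan floor before releasing.

**Last checks:**
- **Spoon:** its axis is 46.3° below level. The grip end is about 160 mm up and 92 mm from the pan's middle, outside the well. The bowl's centre is about 23 mm off the middle, inside the well. These come from the red-grip mask in two views, and the two rays missed each other by 5–6 mm.
- **Turner, jar and tin:** their patches in the top image match the first picture to within noise, so I take them as unmoved.

**What did not go cleanly:**
- **Board contact:** I pressed to about 34 N while setting the spoon down, then backed off before releasing.
- **Camera bias:** the top camera read about 3 mm off compared with the wrist camera. I corrected the pan position by hand for this.
- **No final look:** I had used all 12 picture views, so the end state was checked only by numbers.

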